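# Stand the pestle in the conical sieve

## Task

The wooden conical pestle is lying on the worktop. Pick it up and put it away upright in the small cone-shaped steel sieve that hangs in the wire stand: cone down, handle up, seated fully home. Lower it in with the gripper rather than dropping it, let go, and leave the bowl, teaspoon, cup and tape roll near it where they are.

Things in the scene. Friction and masses are not known exactly. Their poses are not given: they have to be found in the camera images.
- pestle: Loose wooden conical pestle, 0.15 kg, 160 mm long. Origin: centre of its collar's underside; z is its axis, cone to handle. z -70 to 0 mm: cone, radius 7 (blunt tip) to 40; 0 to 12: octagonal collar, 84 across flats, stops rolling; 12 to 20: shoulder, radius 18 to 12; 20 to 90: round handle 24 thick. Centre of mass z = -7. Starts lying on tip and collar, left or right, sieve on the other side.
- pestle_tip (a point): Centre of the blunt tip of the pestle's cone, 70 mm from the pestle's origin along its -z. While it lies, the tip is towards the robot.
- pestle_grip (a point): Point on the axis in the middle of the pestle's straight handle (24 mm thick), 52 mm from the pestle's origin along its +z. At the start it is about 60 mm above the worktop; the handle points away from the robot (within 0.6 rad of +x) and climbs at 0.46 rad (26 degrees).
- sieve: Small perforated conical steel sieve, point down, open on top, fixed in a three-legged wire stand (foot ring radius 61 mm); it cannot move. Origin: on the worktop under the cone's axis, z up. Inside it has the pestle's taper (half angle 25 degrees). A flat handle (16 x 3 mm) sticks out 62 mm from the rim along its +x, away from the robot within 0.5 rad; a short lug along -x.
- sieve_mouth (a point): Centre of the sieve's mouth, on the cone's axis at rim height, 107 mm above the worktop. The mouth is 73 mm wide inside, about 80 mm over the rim; wall 3 mm.
- sieve_seat (a point): Point on the sieve's axis where the tip of the pestle is when the pestle is fully home: 45 mm above the worktop, 62 mm below the mouth. The collar's underside then stands 8 mm above the rim; cone rests on cone and holds the pestle upright.
- sauce_bowl_4: Bystander, loose: small sauce bowl, 76 mm wide, 30 mm high, in front, between pestle and sieve. Origin: centre of its underside.
- teaspoon_1: Bystander, loose: steel teaspoon, 132 x 26 x 9 mm, lying in the middle between pestle and sieve. Origin: centre of its underside.
- steel_cup_3: Bystander, loose: steel cup, 71 mm wide, 74 mm high, open top, behind the work. Origin: centre of its underside.
- tape_roll: Bystander, loose: roll of tape lying flat, 100 x 98 x 25 mm, at the right. Origin: centre of its underside.
Not all that is in view belongs to the job. Of the things that look like the sieve, the larger one is meant.

How it is judged:
On the way:
1. the pestle, point down, is lowered into the sieve while still held: its tip within 20 mm of the fully home height and 15 mm of the sieve's axis, fingers still on it (z of pestle_tip in the frame of sieve_seat below 0.02 m and horizontal distance between pestle_tip and sieve_seat below 0.015 m and z of pestle in the frame of sieve_seat above 0.04 m and contact force between the fingers and pestle above 0.3 N), for 0.1 s.
At the end, for the whole second after the job is handed in: The pestle stands at rest and released in the sieve, cone down and handle up: its tip within 6 mm of the fully home point (sideways and in height) and its axis within 0.10 rad of vertical (horizontal distance between pestle_tip and sieve_seat below 0.006 m and z of pestle_tip in the frame of sieve_seat between -0.006 and 0.006 m and z of pestle in the frame of sieve_seat above 0.06 m and angle between pestle's own z axis and vertical below 0.1 rad and linear speed of pestle below 0.02 m/s); the robot touches nothing.
It fails at once if a bystander (sauce bowl, teaspoon, cup or tape roll) is shifted by more than 30 mm (distance of any of sauce_bowl_4, teaspoon_1, steel_cup_3, tape_roll from where it was at the start of the episode above 0.03 m).
It also fails if it takes over 45 s, if anything falls off the work surface, if the arm or the gripper's body presses on something with over 40 N, if the wrist force passes 120 N, or if a joint passes its speed limit or range.

## Robot

A 6-joint arm with a two-finger parallel gripper is mounted at the origin on a cart in front of the work surface, level with it; the furniture and walls round the work are solid. World frame = base frame: x ahead of the robot, y to its left, z up, the work surface at z = 0. Lengths are in m, angles in rad, forces in N, time in s.
With the tool pointing down it reaches from about 0.35 to 0.975 m from the base axis. Payload 4.9 kg.
Tool frame: the origin (TCP) lies midway between the tips of the shut fingers; the grasp point (between the pads) lies 19 mm behind it (manip.grip_point_offset is the distance from the TCP to the grasp point, in m); z points along the fingers, y is the direction in which the jaws open and shut (so a half turn about z gives the same grasp; the last joint's range is limited). The gripper opens to 85 mm and grips with 20 to 120 N. Pads are 22 mm wide; open, the fingers measure 114 mm over their backs; the gripper's body (76 mm by 85 mm) begins 54 mm behind the grasp point. The pads swing forward as they close: fully open they stand 13 mm farther back than shut.
Start: joints at [-0.119, 0.053, 1.613, -0, 1.476, -0.119], TCP at [0.625, 0, 0.231] pointing down, gripper open.
Joint ranges: [-3.01, 3.01], [-1.01, 2.22], [0.06, 2.58], [-1.02, 4.17], [0.09, 2.62], [-3.14, 3.14]. Speed limits (rad/s): [2.57, 2.57, 3.14, 3.14, 3.14, 3.14].

## Interface

Orientations are given as a unit quaternion [w, x, y, z].
In Python, from plant import manip gives the robot as it stands. The module is installed in compiled form; this text tells all that it offers.
- The arm moves only by the tool send_rows, never from a script. Its argument "steps" is a list of rows, each a list of 6 numbers: the shift along the tool's x, y, z in m, then the turn, a rotation vector about the tool's x, y, z in degrees. In form: [[dx, dy, dz, wx, wy, wz], ...]. A call has 1 to 8 rows; each row shifts and turns the commanded pose from where the row before left it, along the tool's axes as they then stand; what a row does not reach is not made up. A row lasts 1/8 s, in which the tool goes at most 62.5 mm and 10.7 degrees, less where a joint would pass 70% of its speed; a pose out of reach is approached as far as the arm can. A call is refused whole if a number of a shift passes 0.0625 or a number of a turn 10.7, either way. A call with a gripper value outside its range is refused whole. "grip" is the opening, from 0 (shut) to 1 (fully open), set as the call begins (left out, the last holds). The fingers move at their own pace and stop on an object; the grip force is fixed at half the most. Time passes only in rows, so rows that do not move let the fingers close. It gives the time, the measured TCP pose, the force and the opening at its end, in the units of the state.
- manip.state(): the state, without advancing time (a new reading comes with each control period).
- manip.grab_frame(name): name is "scene" or "side" or "wrist"; returns the picture (480x640x3 uint8, blue, green, red); there is no depth.
- manip.get_calibration(name): a dict with "K" (3x3 intrinsics, pixels), "R" (3x3) and "t" (3): a world point X has camera coordinates R X + t. Camera axes: x right, y down, z forward; pixel columns grow to the right and rows downward; lengths in m; the calibration is good to about 2 mm. A picture is of the moment at which its call begins: read the wrist's pose just before it. get_calibration takes no time and is no camera call; for the wrist camera it gives the pose at the moment of the call.
- manip.job_done(): hands the job in, once; it reports no verdict.
The state is a dict: "time": time; "joint_pos": joint angles; "joint_vel": joint speeds; "joint_efforts": joint torques, N m; "tool_pos": TCP position; "tool_rot": TCP orientation; "contact_force": force on the tool from outside, world axes, zero at the start; "ft_torque": the same for the moment, N m; "gripper_width": opening from 0.0 (shut) to 1.0 (fully open).
Only numpy, scipy, OpenCV 4.12 (cv2) and the standard library are available. Lean on these libraries where they do the work, as an engineer would, in place of code of your own. Each camera call takes 0.05 s, during which the arm holds its last target.

## Working session

There is one attempt and no reset: what is moved stays moved. The work goes in short steps, Python scripts to look and compute and a tool call to move; the robot and the scene stay as the last step left them, time stands still between calls to the robot, and variables do not carry over. Pictures are saved under pics/ and viewed, and the job is handed in when it is done.

Besides the shell and the picture viewer there is one more tool, called as name(argument=value, ...), one argument or row to a line, values as JSON. send_rows: Moves the arm, as the interface text tells. Its arguments: {"type":"object","properties":{"steps":{"type":"array"},"grip":{"type":"number"}},"required":["steps"]}

```bash
mkdir -p pics; python3 - <<'E'
from plant import manip
import cv2,numpy as np
s=manip.state();print(s)
print(manip.grip_point_offset)
for n in ["scene","side","wrist"]:
    c=manip.get_calibration(n);print(n,c)
    cv2.imwrite(f"pics/{n}0.png",manip.grab_frame(n))
E
```

```text
{'time': 0.0, 'joint_pos': array([-1.18986427e-01,  5.33303226e-02,  1.61428481e+00, -8.34304195e-06,
        1.47603371e+00, -1.18970451e-01]), 'joint_vel': array([-1.40382689e-05, -2.45011973e-05,  1.52449228e-03,  1.52246560e-03,
       -2.83750819e-03,  1.23002081e-03]), 'joint_efforts': array([ 2.70554956e-04, -3.93670499e+01, -3.70175600e+01, -1.62778279e-04,
        6.93513779e-03, -6.06393527e-06]), 'tool_pos': array([6.24371485e-01, 8.17012768e-05, 2.30084982e-01]), 'tool_rot': array([-8.05555986e-04,  7.07111773e-01,  7.07101041e-01, -6.38806657e-04]), 'contact_force': array([0.73187478, 0.30219552, 0.52921067]), 'ft_torque': array([-0.02926032, -0.01559394,  0.01359926]), 'gripper_width': 1.00246267010886}
0.0187
scene {'K': array([[525.35826615,   0.        , 314.62588257],
       [  0.        , 525.35826615, 232.33901184],
       [  0.        ,   0.        ,   1.        ]]), 'R': array([[ 0.47033128, -0.88217516,  0.02356841],
       [-0.47955754, -0.27791286, -0.83233948],
       [ 0.74081918,  0.38017288, -0.55376486]]), 't': array([-0.32403253,  0.30015738,  0.93757217])}
side {'K': array([[520.14762758,   0.        , 314.8527253 ],
       [  0.        , 520.14762758, 237.01013725],
       [  0.        ,   0.        ,   1.        ]]), 'R': array([[-0.98226797, -0.18666549,  0.01748217],
       [-0.14010555,  0.6688891 , -0.73003959],
       [ 0.12457956, -0.71954386, -0.68318121]]), 't': array([0.52714382, 0.2142669 , 1.03414849])}
wrist {'K': array([[418.19877672,   0.        , 318.68078012],
       [  0.        , 418.19877672, 242.53487458],
       [  0.        ,   0.        ,   1.        ]]), 'R': array([[ 9.99999042e-01, -8.29624690e-04, -1.10843233e-03],
       [-4.54173488e-04, -9.52852181e-01,  3.03434531e-01],
       [-1.30790894e-03, -3.03433737e-01, -9.52851645e-01]]), 't': array([-0.62370738, -0.03917777,  0.37879893])}
```

View pics/scene0.png

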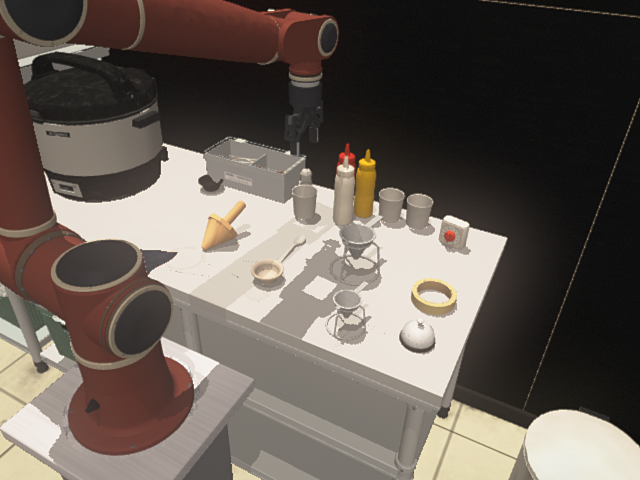

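View pics/side0.png

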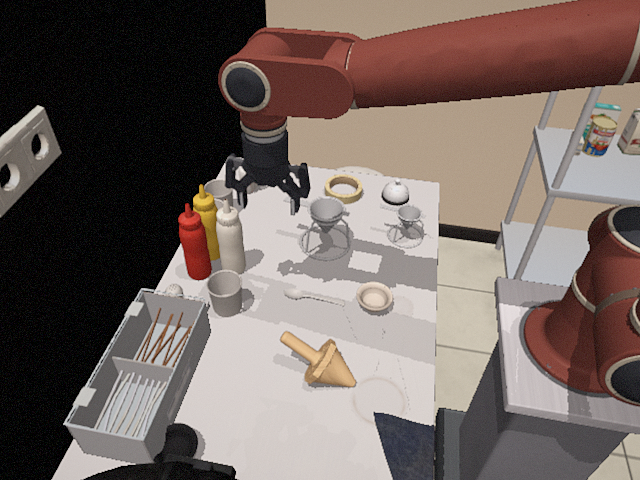

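View pics/wrist0.png

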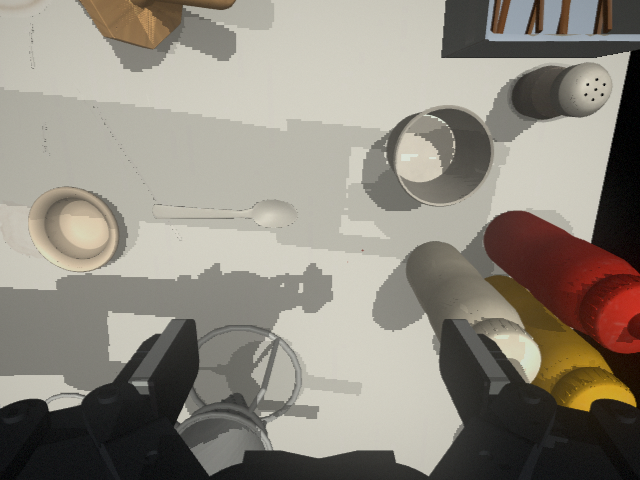

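The scene camera shows the pestle at about (225,228) and the larger sieve at about (357,238). The smaller lookalike is at (347,303). In the side view the pestle is at (320,362) and the larger sieve at (327,215). I'll zoom in to get accurate pixels.

```bash
python3 - <<'E'
import cv2,numpy as np
a=cv2.imread("pics/scene0.png");b=cv2.imread("pics/side0.png")
def z(im,x,y,w,h,f): return cv2.resize(im[y:y+h,x:x+w],None,fx=f,fy=f,interpolation=cv2.INTER_CUBIC)
t=np.hstack([z(a,190,190,65,70,6),z(a,325,212,65,70,6)])
u=np.hstack([z(b,270,320,95,85,4),z(b,285,185,95,85,4)])
cv2.imwrite("pics/za.png",t);cv2.imwrite("pics/zb.png",u)
E
```

```text
(no output)
```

View pics/za.png

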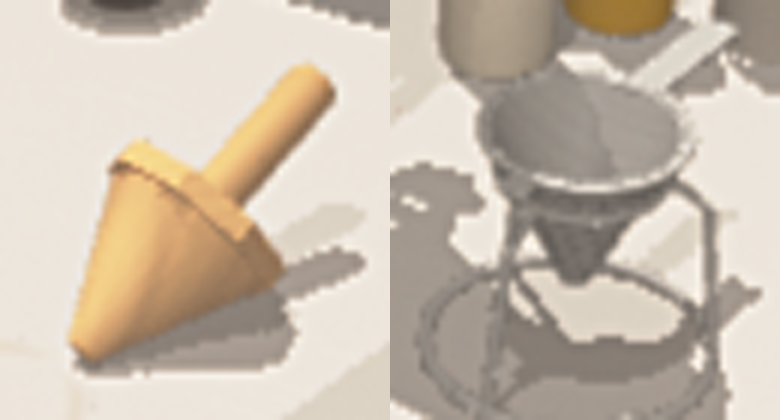

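View pics/zb.png

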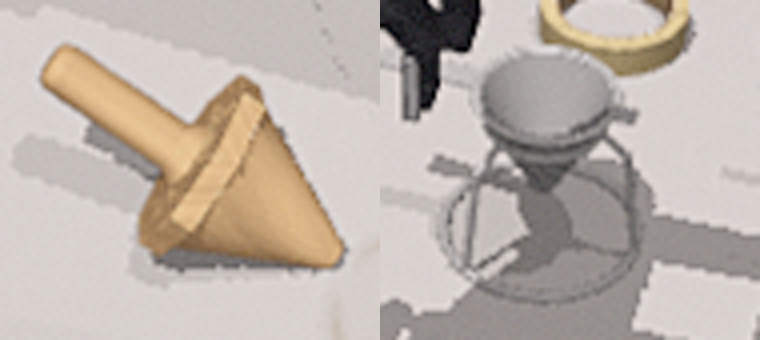

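```bash
cat > h.py <<'E'
import cv2,numpy as np
from scipy.optimize import least_squares,minimize
from plant import manip
def proj(c,X):
    p=(c['R']@np.asarray(X,float).T).T+c['t']; q=(c['K']@p.T).T; return q[:,:2]/q[:,2:]
def tri(obs): # [(calib,uv)]
    A=[];
    for c,uv in obs:
        P=c['K']@np.c_[c['R'],c['t']]
        A+= [uv[0]*P[2]-P[0],uv[1]*P[2]-P[1]]
    x=np.linalg.svd(np.array(A))[2][-1]; x=x[:3]/x[3]
    return x,[np.round(proj(c,[x])[0]-uv,1) for c,uv in obs]
def pestle_pts(scale=1):
    t=np.linspace(0,2*np.pi,33)[:-1]
    ring=lambda r,z:np.c_[r*np.cos(t),r*np.sin(t),0*t+z]
    o=np.arange(8)*np.pi/4+np.pi/8; R=.042/np.cos(np.pi/8)
    oc=lambda z:np.c_[R*np.cos(o),R*np.sin(o),0*o+z]
    return [np.r_[ring(.007,-.07),ring(.040,0)],np.r_[oc(0),oc(.012)],np.r_[ring(.018,.012),ring(.012,.02)],np.r_[ring(.012,.02),ring(.012,.09)]]
def mask(c,T,S=4):
    m=np.zeros((480*S,640*S),np.uint8)
    for P in pestle_pts():
        uv=proj(c,(T[:3,:3]@P.T).T+T[:3,3])
        h=cv2.convexHull(((uv+.5)*S).astype(np.float32)).astype(np.int32)
        cv2.fillConvexPoly(m,h,255)
    return cv2.resize(m,(640,480),interpolation=cv2.INTER_AREA)/255.
E
python3 - <<'E'
from h import *
cs,cd=[manip.get_calibration(n) for n in("scene","side")]
print("tip",tri([(cs,(204.7,248.3)),(cd,(354.5,384.5))]))
print("hend",tri([(cs,(243,203.4)),(cd,(284,337))]))
print("mouth",tri([(cs,(357.7,234.2)),(cd,(327,208.2))]))
# fit pestle
ims=[(cs,cv2.imread("pics/scene0.png")),(cd,cv2.imread("pics/side0.png"))]
segs=[]
for (c,im),(x0,y0,x1,y1) in zip(ims,[(195,195,255,255),(272,322,365,395)]):
    hsv=cv2.cvtColor(im,cv2.COLOR_BGR2HSV)
    m=((hsv[...,1]>75)&(hsv[...,0]<25)&(hsv[...,2]>60)).astype(float)
    k=np.zeros_like(m);k[y0:y1,x0:x1]=1; segs.append(m*k); print(segs[-1].sum())
def T(p):
    x,y,z,yaw,pit=p
    az=np.array([np.cos(pit)*np.cos(yaw),np.cos(pit)*np.sin(yaw),np.sin(pit)])
    ax=np.cross([0,0,1],az);ax/=np.linalg.norm(ax);ay=np.cross(az,ax) # collar flat down (y normal)
    M=np.eye(4);M[:3,:3]=np.c_[ax,ay,az];M[:3,3]=[x,y,z];return M
def cost(p): 
    return sum(np.abs(mask(c,T(p))-s).sum()/s.sum() for (c,_),s in zip(ims,segs))
tip=tri([(cs,(204.7,248.3)),(cd,(354.5,384.5))])[0];he=tri([(cs,(243,203.4)),(cd,(284,337))])[0]
d=he-tip;yaw=np.arctan2(d[1],d[0]);print("len",np.linalg.norm(d),"yaw",yaw,"pitch",np.arcsin(d[2]/np.linalg.norm(d)))
o=tip+d*70/160
r=minimize(lambda q:cost([q[0],q[1],.038,q[2],.46]),[o[0],o[1],yaw],method="Nelder-Mead",options=dict(initial_simplex=np.array([o[0],o[1],yaw])+np.r_[np.zeros((1,3)),np.diag([.008,.008,.1])],maxiter=150))
print(r.x,r.fun)
r2=minimize(cost,[r.x[0],r.x[1],.038,r.x[2],.46],method="Nelder-Mead",options=dict(initial_simplex=np.array([r.x[0],r.x[1],.038,r.x[2],.46])+np.r_[np.zeros((1,5)),np.diag([.005,.005,.004,.06,.06])],maxiter=300))
print(r2.x,r2.fun)
M=T(r2.x);print("grip",M[:3,3]+.052*M[:3,2],"tip",M[:3,3]-.07*M[:3,2])
for (c,im),n in zip(ims,"ab"):
    e=im.copy();cn,_=cv2.findContours((mask(c,M)>.5).astype(np.uint8),0,2);cv2.drawContours(e,cn,-1,(255,0,0),1)
    m=[tri([(cs,(357.7,234.2)),(cd,(327,208.2))])[0]][0]
    t=np.linspace(0,6.28,60)
    for rr,zz,col in((.040,.107,(0,0,255)),(.061,.002,(0,200,0)),(.0365,.107,(0,255,255))):
        q=proj(c,np.c_[m[0]+rr*np.cos(t),m[1]+rr*np.sin(t),0*t+zz]);cv2.polylines(e,[np.round(q*8).astype(np.int32)],True,col,1,shift=3)
    x,y=(185,190) if n=='a' else (250,180)
    cv2.imwrite(f"pics/fit_{n}.png",cv2.resize(e[y:y+(110 if n=='a' else 215),x:x+(210 if n=='a' else 140)],None,fx=3.7 if n=='a' else 2.7,fy=3.7 if n=='a' else 2.7,interpolation=cv2.INTER_NEAREST))
E
```

```text
tip (array([0.43015284, 0.17760511, 0.00396549]), [array([-0.7,  0.4]), array([-0.8, -0.8])])
hend (array([0.56713272, 0.15012792, 0.07401492]), [array([-0.3,  0.2]), array([-0.3, -0.4])])
mouth (array([ 0.54577934, -0.18714247,  0.10441634]), [array([ 0.3, -0.3]), array([0.3, 0.4])])
973.0
1905.0
len 0.15628629717375214 yaw -0.1979655437888807 pitch 0.464764381274964
[ 0.49093761  0.16678114 -0.2071732 ] 0.16389136292368872
[ 0.49109497  0.16674274  0.03729311 -0.21567636  0.46710617] 0.15639310003727314
grip [0.53644879 0.15680645 0.06070893] tip [0.43004174 0.18011852 0.0057718 ]
```

View pics/fit_a.png

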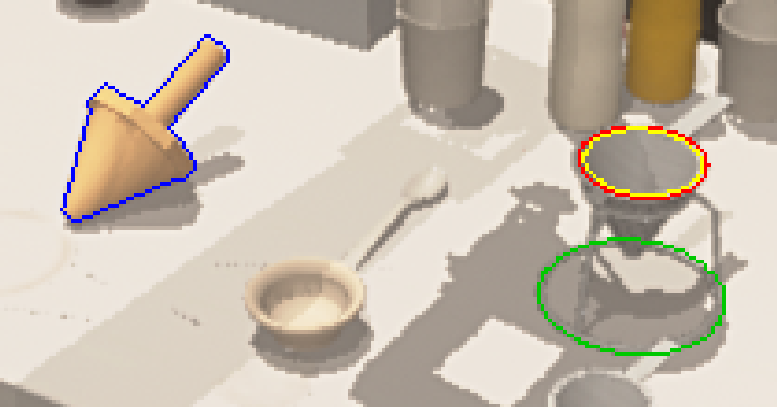

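View pics/fit_b.png

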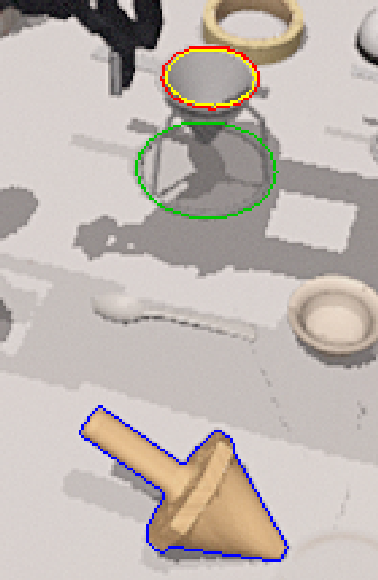

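The fit overlays both objects well, and the heights agree with the given sizes (mouth 104 against 107 mm, grip 60.7 against 60 mm). Next I'll move over the pestle handle and turn the jaws across it. The joint data from these moves will let me fit a kinematic model.

send_rows(
  steps=[
    [0.052,-0.029,0,0,0,0],
    [0.052,-0.029,0,0,0,0],
    [0.052,-0.029,0,0,0,0],
    [0,0,0,0,0,10.6],
    [0,0,0,0,0,10.6],
    [0,0,0,0,0,10.6],
    [0,0,0,0,0,10.6],
    [0,0,0,0,0,10.6],
  ],
  grip=1,
)

```text
time: 1.15
tool_pos: [0.5377, 0.156, 0.2308]
tool_rot: [-0.0, 0.949, 0.314, -0.0]
contact_force: [-0.4, -0.5, 0.8]
gripper_width: 1.0
```

```bash
cat > log.py <<'E'
from plant import manip
import json
s=manip.state();open("log.txt","a").write(json.dumps([list(s['joint_pos']),list(s['tool_pos']),list(s['tool_rot'])])+"\n")
import numpy as np;np.set_printoptions(precision=4,suppress=True)
print(s['time'],s['joint_pos'],s['tool_pos'],s['tool_rot'])
E
python3 log.py
```

```text
1.15 [ 0.1494 -0.1016  1.7653  0.      1.4787  1.0805] [0.5377 0.156  0.2308] [-0.0001  0.9493  0.3144 -0.0004]
```

send_rows(
  steps=[
    [0,0,0,0,0,10.6],
    [0,0,0,0,0,10.6],
    [0,0,0,0,0,10.6],
    [0,0,0,0,0,10.6],
    [0,0,0,0,0,7],
    [0,0,0,0,0,0],
  ],
)

```text
time: 1.9
tool_pos: [0.5378, 0.156, 0.2309]
tool_rot: [0.0, 0.994, -0.107, -0.0]
contact_force: [-0.8, -0.2, -0.1]
gripper_width: 1.0
```

```bash
python3 log.py
```

```text
1.9 [ 0.1494 -0.1016  1.7652  0.      1.4787  1.9351] [0.5378 0.156  0.2309] [ 0.0001  0.9942 -0.1073 -0.0003]
```

send_rows(
  steps=[
    [0,0,-0.03,0,10,0],
    [0,0,-0.03,0,10,0],
    [0,0,-0.03,0,10,0],
    [0,0,0,0,0,0],
  ],
)

```text
time: 2.4
tool_pos: [0.5215, 0.1603, 0.3212]
tool_rot: [0.027, 0.96, -0.102, 0.259]
contact_force: [-0.3, -0.1, 0.4]
gripper_width: 1.003
```

```bash
python3 log.py
```

```text
2.4 [ 0.2847 -0.4699  1.975  -0.262   1.1754  2.1125] [0.5215 0.1603 0.3212] [ 0.027   0.96   -0.1024  0.2593]
```

send_rows(
  steps=[
    [0,0,0,0,-10,0],
    [0,0,0,0,-10,0],
    [0,0,0,0,-10,0],
    [0,0,0,10,0,0],
    [0,0,0,10,0,0],
    [0,0,0,10,0,0],
    [0,0,0,0,0,0],
  ],
)

```text
time: 3.28
tool_pos: [0.5229, 0.1569, 0.3162]
tool_rot: [-0.257, 0.96, -0.107, 0.026]
contact_force: [0.9, 0.1, 0.3]
gripper_width: 1.005
```

```bash
python3 log.py
```

```text
3.275 [-0.1093 -0.2916  1.8498  0.5201  1.5309  1.6753] [0.5229 0.1569 0.3162] [-0.257   0.9602 -0.1066  0.0259]
```

```bash
cat > kin.py <<'E'
import numpy as np,json
from scipy.spatial.transform import Rotation as R
from scipy.optimize import least_squares
Q=lambda q:R.from_quat([q[1],q[2],q[3],q[0]])
def fk(p,j,s):
    h,a1,d,L1,ex,L2,wx,L3,dz=p
    r=R.from_euler('z',j[0]);x=np.array([0,0,h])+r.apply([a1,d,0])
    r=r*R.from_euler('y',j[1]);x=x+r.apply([0,0,L1])
    r=r*R.from_euler('y',j[2]);x=x+r.apply([ex,0,L2])
    r=r*R.from_euler('z',s[0]*j[3]);
    r=r*R.from_euler('y',j[4]);x=x+r.apply([wx,0,0])
    r=r*R.from_euler('z',s[1]*j[5]+dz);x=x+r.apply([0,0,L3])
    return x,r
def load():
    D=[([-0.118986,.0533303,1.614285,-8e-6,1.476034,-.11897],[.624371,.0000817,.230085],[-8.05e-4,.7071118,.707101,-6.4e-4])]
    return D+[json.loads(l) for l in open("log.txt")]
def fit():
    D=load();best=None
    for s in [(a,b) for a in(1,-1) for b in(1,-1)]:
      for dz in(0,1.57,3.14,-1.57):
        f=lambda p:np.concatenate([np.r_[fk(p,j,s)[0]-x,.3*(fk(p,j,s)[1].inv()*Q(q)).as_rotvec()] for j,x,q in D])
        reg=lambda p:np.r_[f(p),1e-4*(p[[1,4,6]])]
        o=least_squares(reg,[.2,0,.07,.45,0,.4,0,.25,dz])
        if best is None or o.cost<best[0]: best=(o.cost,o.x,s,np.abs(f(o.x)).max())
    return best
if __name__=="__main__":
    b=fit();print(b);np.savez("kin.npz",p=b[1],s=b[2])
E
python3 kin.py
```

```text
(np.float64(4.624714624405451e-11), array([ 2.37997842e-01,  1.12259985e-06,  7.41999110e-02,  4.26398130e-01,
        9.56960349e-02,  6.09898160e-01, -1.58384830e-07,  2.79500054e-01,
        1.57079634e+00]), (1, 1), np.float64(8.599283490069279e-07))
```

```bash
cat > ik.py <<'E'
from kin import *
z=np.load("kin.npz");P=z['p'];S=z['s']
lo=np.array([-3.01,-1.01,.06,-1.02,.09,-3.14]);hi=np.array([3.01,2.22,2.58,4.17,2.62,3.14])
def ik(x,r,seed):
    f=lambda j:(lambda a:np.r_[a[0]-x,.3*(a[1].inv()*r).as_rotvec()])(fk(P,j,S))
    o=least_squares(f,np.clip(seed,lo+1e-3,hi-1e-3),bounds=(lo,hi))
    return o.x,np.abs(o.fun).max()
def pose(psi,phi,up=1):
    """tool z: pitched phi from straight down toward yaw psi; tool x toward up side"""
    zz=np.array([np.sin(phi)*np.cos(psi),np.sin(phi)*np.sin(psi),-np.cos(phi)])
    yy=np.array([np.sin(psi),-np.cos(psi),0])*up   # z x x
    xx=np.cross(yy,zz); return R.from_matrix(np.c_[xx,yy,zz])
E
python3 - <<'E'
from ik import *
np.set_printoptions(precision=2,suppress=True)
g=np.array([.5364,.1568,.0607]);ps=-.2157;G=.0187
js=[0.15,-.1,1.765,0,1.479,1.935]
print(pose(ps,0).as_matrix())
m=np.array([.546,-.187,.167])
for t in (0,-10,-20,-30):
    r=pose(ps,np.radians(t));j,e=ik(g+G*r.as_matrix()[:,2],r,js);print("grasp",t,j,e)
    phi=np.radians(90-26.5+t)
    for psd in (-120,-90,-75,-60,-45,-30,0,30,45,60,75,90,120):
        r=pose(np.radians(psd),phi);b=None
        for j4 in(-.9,0,1,2,3,4):
          for j6 in (-2,0,2):
            j,e=ik(m+G*r.as_matrix()[:,2],r,[-.3,-.2,1.8,j4,1.2,j6])
            if e<1e-4:
                mg=np.minimum(j-lo,hi-j).min()
                if b is None or mg>b[0]: b=(mg,j)
        print("  ",psd,b)
E
```

```text
[[ 0.98 -0.21  0.  ]
 [-0.21 -0.98 -0.  ]
 [ 0.    0.   -1.  ]]
grasp 0 [ 0.15  0.09  1.91 -0.    1.14  1.94] 2.7315550761805655e-09
   -120 (np.float64(0.05799999705654635), array([-0.09,  0.36,  1.66, -0.96,  1.71, -2.54]))
   -90 None
   -75 None
   -60 None
   -45 None
   -30 None
   0 (np.float64(0.1967836883583769), array([-0.74, -0.36,  2.38,  1.39,  0.66, -0.16]))
   30 (np.float64(0.42248095313793854), array([-0.89, -0.08,  2.16,  1.22,  1.22, -0.41]))
   45 (np.float64(0.5647012179408937), array([-0.89,  0.06,  2.02,  1.12,  1.43, -0.5 ]))
   60 (np.float64(0.7113031970797357), array([-0.86,  0.2 ,  1.87,  1.01,  1.62, -0.59]))
   75 (np.float64(0.8246545507075287), array([-0.82,  0.31,  1.72,  0.89,  1.8 , -0.68]))
   90 (np.float64(0.667391124672587), array([-0.76,  0.42,  1.59,  0.77,  1.95, -0.79]))
   120 (np.float64(0.4089271763641742), array([-0.63,  0.58,  1.37,  0.47,  2.21, -1.08]))
grasp -10 [0.12 0.19 1.81 0.06 1.31 1.89] 7.295275494811904e-12
   -120 (np.float64(0.18488916724785798), array([-0.12,  0.29,  1.68, -0.84,  1.63, -2.59]))
   -90 (np.float64(0.015587
[... 2695 characters left out ...]
4216454607935409), array([-0.44, -0.31,  2.16, -0.07,  0.71,  1.7 ]))
   0 (np.float64(0.43665529583611296), array([-0.6 , -0.29,  2.14,  0.44,  0.84,  0.75]))
   30 (np.float64(0.5529827857450962), array([-0.7 , -0.15,  2.03,  0.61,  1.13,  0.11]))
   45 (np.float64(0.6345726732424346), array([-0.72, -0.06,  1.95,  0.61,  1.27, -0.12]))
   60 (np.float64(0.7229159431255601), array([-0.71,  0.03,  1.86,  0.58,  1.41, -0.33]))
   75 (np.float64(0.8121146437922209), array([-0.69,  0.11,  1.77,  0.53,  1.54, -0.52]))
   90 (np.float64(0.8969484633288443), array([-0.66,  0.19,  1.68,  0.45,  1.65, -0.71]))
   120 (np.float64(0.8043514700774006), array([-0.57,  0.31,  1.54,  0.26,  1.82, -1.1 ]))
```

```bash
cat > plan.py <<'E'
from ik import *
from plant import manip
G=.021
def cur():
    s=manip.state();return s['tool_pos'],Q(s['tool_rot']),s['joint_pos']
def tgt(gp,psi,phi,back=0):
    r=pose(psi,phi);zz=r.as_matrix()[:,2];return np.array(gp)+(G-back)*zz,r
def rows(x0,r0,x1,r1,n=None,j=None):
    d=np.linalg.norm(x1-x0);w=(r0.inv()*r1).as_rotvec();a=np.degrees(np.linalg.norm(w))
    if n is None:n=max(1,int(np.ceil(max(d/.055,a/10.2))))
    x,r=x0,r0
    for k in range(1,n+1):
        xn=x0+(x1-x0)*k/n;rn=r0*R.from_rotvec(w*k/n)
        dr=np.round(np.r_[r.inv().apply(xn-x),(r.inv()*rn).as_rotvec(degrees=True)],[4,4,4,1,1,1])
        xr=x+r.apply(dr[:3]);rr=r*R.from_rotvec(dr[3:],degrees=True)
        x,r=xr,rr
        e=0
        if j is not None: j,e=ik(x,r,j)
        print([float(v) for v in dr], "" if j is None else (np.round(j,2),"ERR" if e>1e-4 else ""))
    return x,r,j
E
python3 - <<'E'
from plan import *
x,r,j=cur()
a=tgt([.5364,.1568,.0607],-.2157,np.radians(-10),.11)
b=tgt([.5364,.1568,.0607],-.2157,np.radians(-10),0)
print(a[0],b[0])
x,r,j=rows(x,r,*a,j=j);print();x,r,j=rows(x,r,*b,n=3,j=j)
E
```

```text
[0.55149655 0.15349221 0.14834789] [0.53283789 0.15758049 0.04001904]Traceback (most recent call last):
    return bound(*args, **kwds)
TypeError: 'list' object cannot be interpreted as an integer

During handling of the above exception, another exception occurred:

Traceback (most recent call last):
  File "plan.py", line 14, in rows
    dr=np.round(np.r_[r.inv().apply(xn-x),(r.inv()*rn).as_rotvec(degrees=True)],[4,4,4,1,1,1])
TypeError: 'list' object cannot be interpreted as an integer
```

```bash
sed -i 's/dr=np.round(\(.*\),\[4,4,4,1,1,1\])/u=\1;dr=np.r_[np.round(u[:3],4),np.round(u[3:],1)]/' plan.py
python3 - <<'E'
from plan import *
x,r,j=cur()
a=tgt([.5364,.1568,.0607],-.2157,np.radians(-10),.11)
b=tgt([.5364,.1568,.0607],-.2157,np.radians(-10),0)
print(a[0],b[0])
x,r,j=rows(x,r,*a,j=j);print();x,r,j=rows(x,r,*b,n=3,j=j)
E
```

```text
[0.55149655 0.15349221 0.14834789] [0.53283789 0.15758049 0.04001904]
[0.0074, 0.0203, 0.0367, -7.5, -2.4, 0.6] (array([-0.05, -0.21,  1.82,  0.39,  1.51,  1.72]), '')
[0.0091, 0.0152, 0.0387, -7.4, -2.4, 0.6] (array([ 0.01, -0.12,  1.79,  0.28,  1.5 ,  1.77]), '')
[0.0109, 0.0101, 0.0399, -7.5, -2.4, 0.5] (array([ 0.06, -0.01,  1.76,  0.16,  1.49,  1.83]), '')
[0.0127, 0.0047, 0.0403, -7.5, -2.4, 0.6] (array([0.11, 0.1 , 1.71, 0.06, 1.5 , 1.89]), '')

[0.0, -0.0, 0.0367, 0.0, 0.0, 0.0] (array([0.12, 0.12, 1.75, 0.06, 1.43, 1.89]), '')
[0.0001, -0.0, 0.0367, 0.0, 0.0, 0.0] (array([0.12, 0.15, 1.78, 0.06, 1.37, 1.89]), '')
[-0.0, -0.0, 0.0366, 0.0, 0.0, 0.0] (array([0.12, 0.19, 1.81, 0.06, 1.31, 1.89]), '')
```

send_rows(
  steps=[
    [0.0074,0.0203,0.0367,-7.5,-2.4,0.6],
    [0.0091,0.0152,0.0387,-7.4,-2.4,0.6],
    [0.0109,0.0101,0.0399,-7.5,-2.4,0.5],
    [0.0127,0.0047,0.0403,-7.5,-2.4,0.6],
    [0,0,0,0,0,0],
  ],
)

```text
time: 3.9
tool_pos: [0.5506, 0.1577, 0.1459]
tool_rot: [-0.008, 0.991, -0.103, -0.09]
contact_force: [-0.4, -1.1, -0.3]
gripper_width: 1.0
```

```bash
python3 log.py; python3 - <<'E'
from h import *
c=manip.get_calibration("wrist");im=manip.grab_frame("wrist")
p=np.array([.49109,.16674,.0373]);y,q=-.2157,.467
a=np.array([np.cos(q)*np.cos(y),np.cos(q)*np.sin(y),np.sin(q)])
for s in(0.012,.052,.09):
    u=proj(c,[p+s*a])[0];cv2.circle(im,tuple(int(v) for v in u),4,(255,0,0),-1);print(u)
cv2.imwrite("pics/w1.png",im)
E
```

```text
3.9 [0.1219 0.1056 1.7108 0.0553 1.4968 1.8917] [0.5506 0.1577 0.1459] [-0.0078  0.9906 -0.1033 -0.0896]
[322.70626963 282.43040666]
[323.78388581 247.67189039]
[325.11898936 204.60811752]
```

View pics/w1.png

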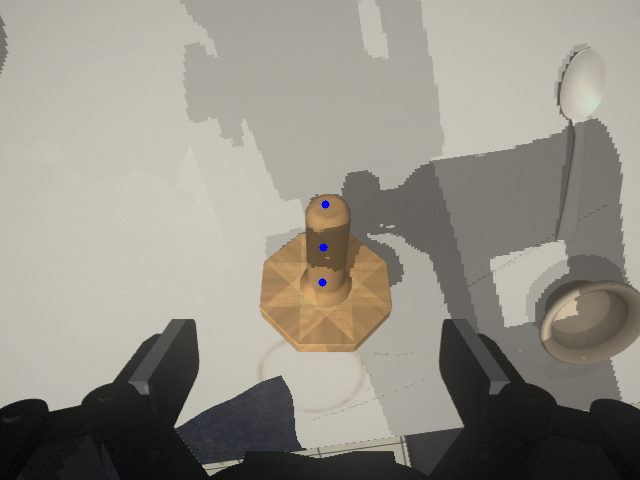

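The projected handle axis (blue, column 324) is about 4 px left of the true handle at column 328, roughly 2.5 mm. I'll put that correction into the descent.

```bash
python3 - <<'E'
from plan import *
x,r,j=cur()
b=tgt([.5359,.1544,.0607],-.2157,np.radians(-10),0)
x,r,j=rows(x,r,*b,n=4,j=j)
E
```

```text
[0.0002, 0.0015, 0.0277, 0.0, 0.0, 0.1] (array([0.12, 0.12, 1.74, 0.06, 1.45, 1.89]), '')
[0.0002, 0.0015, 0.0277, 0.0, 0.0, 0.1] (array([0.12, 0.14, 1.77, 0.06, 1.4 , 1.89]), '')
[0.0001, 0.0015, 0.0277, 0.1, 0.0, 0.1] (array([0.12, 0.16, 1.79, 0.06, 1.35, 1.89]), '')
[0.0002, 0.0016, 0.0276, -0.0, 0.0, 0.1] (array([0.12, 0.19, 1.82, 0.06, 1.31, 1.89]), '')
```

send_rows(
  steps=[
    [0.0002,0.0015,0.0277,0,0,0.1],
    [0.0002,0.0015,0.0277,0,0,0.1],
    [0.0001,0.0015,0.0277,0,0,0.1],
    [0.0002,0.0016,0.0276,0,0,0.1],
    [0,0,0,0,0,0],
  ],
)

```text
time: 4.58
tool_pos: [0.5328, 0.1535, 0.0427]
tool_rot: [-0.009, 0.99, -0.109, -0.085]
contact_force: [0.5, -0.1, -1.2]
gripper_width: 0.997
```

send_rows(
  steps=[
    [0,0,0,0,0,0],
    [0,0,0,0,0,0],
    [0,0,0,0,0,0],
    [0,0,0,0,0,0],
    [0,0,0,0,0,0],
    [0,0,0,0,0,0],
    [0,0,0,0,0,0],
    [0,0,0,0,0,0],
  ],
  grip=0,
)

```text
time: 5.58
tool_pos: [0.5342, 0.1541, 0.043]
tool_rot: [-0.009, 0.99, -0.109, -0.084]
contact_force: [0.6, 0.9, 5.3]
gripper_width: 0.263
```

```bash
python3 log.py; python3 - <<'E'
from h import *
a=manip.grab_frame("wrist");b=manip.grab_frame("side")[300:420,240:400]
cv2.imwrite("pics/g1.png",np.hstack([cv2.resize(a,(400,300)),cv2.resize(b,(400,300))]))
E
```

```text
5.575 [0.1185 0.1815 1.8148 0.058  1.305  1.8884] [0.5342 0.1541 0.043 ] [-0.0094  0.9905 -0.1088 -0.0838]
```

View pics/g1.png

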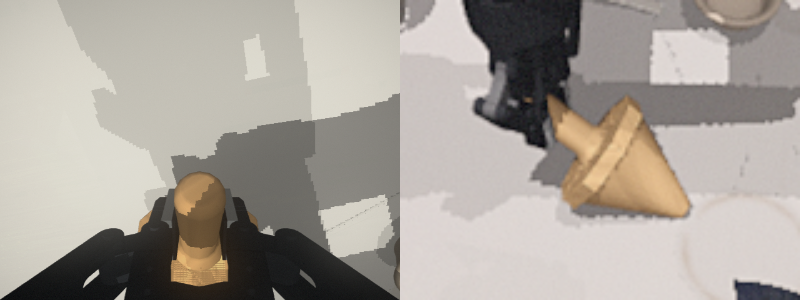

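The gripper stopped on the handle at 0.263 (22 mm). I'll lift straight up.

send_rows(
  steps=[
    [-0.003,0,-0.0175,0,0,0],
    [-0.005,0,-0.03,0,0,0],
    [-0.0065,0,-0.0375,0,0,0],
    [-0.0065,0,-0.0375,0,0,0],
    [-0.0065,0,-0.0375,0,0,0],
    [-0.0065,0,-0.0375,0,0,0],
    [0,0,0,0,0,0],
    [0,0,0,0,0,0],
  ],
)

```text
time: 6.68
tool_pos: [0.5325, 0.1539, 0.2412]
tool_rot: [-0.009, 0.99, -0.109, -0.086]
contact_force: [0.4, -0.3, -1.8]
gripper_width: 0.263
```

```bash
python3 log.py; cat > look.py <<'E'
from h import *
import sys
n=sys.argv[1]
s=manip.state();np.savez(f"pics/{n}.npz",x=s['tool_pos'],q=s['tool_rot'],j=s['joint_pos'])
for c in("scene","side"): cv2.imwrite(f"pics/{n}_{c}.png",manip.grab_frame(c))
a,b=[cv2.imread(f"pics/{n}_{c}.png") for c in("scene","side")]
cv2.imwrite(f"pics/{n}.png",np.hstack([cv2.resize(a[120:300,170:410],(400,300)),cv2.resize(b[120:420,180:480],(400,400))[:300] if 0 else cv2.resize(b[130:355,220:520],(400,300))]))
E
python3 look.py l1
```

```text
6.675 [ 0.1187 -0.0165  1.6734  0.0559  1.6478  1.9081] [0.5325 0.1539 0.2412] [-0.0088  0.9903 -0.1088 -0.0857]
```

View pics/l1.png

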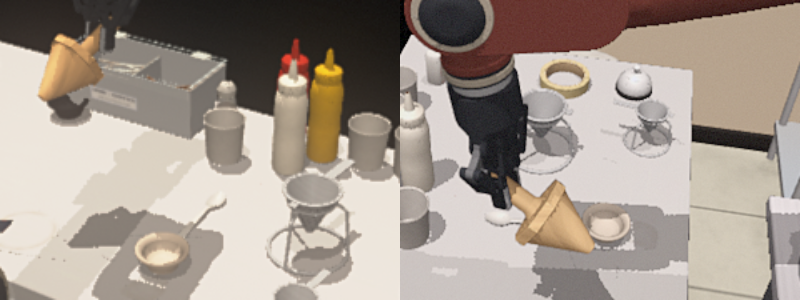

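```bash
python3 - <<'E'
from plan import *
x,r,j=cur()
b=tgt([.5458,-.187,.30],np.radians(30),np.radians(53.5))
x,r,j=rows(x,r,*b,n=14,j=j)
E
```

```text
[0.0064, 0.0227, -0.0045, 1.2, 4.3, -3.0] (array([ 0.08, -0.08,  1.72,  0.05,  1.58,  1.82]), '')
[0.0056, 0.023, -0.0046, 1.2, 4.3, -2.9] (array([ 0.03, -0.14,  1.77,  0.05,  1.52,  1.72]), '')
[0.0048, 0.0231, -0.0046, 1.2, 4.4, -3.0] (array([-0.02, -0.2 ,  1.82,  0.07,  1.46,  1.62]), '')
[0.0039, 0.0233, -0.0048, 1.2, 4.3, -3.0] (array([-0.08, -0.26,  1.87,  0.09,  1.4 ,  1.5 ]), '')
[0.003, 0.0233, -0.0051, 1.1, 4.3, -2.9] (array([-0.14, -0.31,  1.91,  0.13,  1.34,  1.38]), '')
[0.0023, 0.0234, -0.0053, 1.2, 4.3, -3.0] (array([-0.21, -0.35,  1.95,  0.19,  1.29,  1.25]), '')
[0.0014, 0.0234, -0.0056, 1.2, 4.3, -2.9] (array([-0.29, -0.39,  1.98,  0.26,  1.25,  1.11]), '')
[0.0007, 0.0233, -0.006, 1.2, 4.4, -3.0] (array([-0.37, -0.42,  2.01,  0.35,  1.22,  0.95]), '')
[0.0, 0.0231, -0.0065, 1.2, 4.3, -3.0] (array([-0.45, -0.43,  2.04,  0.44,  1.2 ,  0.79]), '')
[-0.0007, 0.0231, -0.007, 1.2, 4.3, -2.9] (array([-0.54, -0.43,  2.05,  0.55,  1.19,  0.62]), '')
[-0.0014, 0.0228, -0.0076, 1.2, 4.3, -3.0] (array([-0.62, -0.42,  2.06,  0.66,  1.2 ,  0.46]), '')
[-0.0019, 0.0225, -0.0082, 1.2, 4.3, -3.0] (array([-0.69, -0.39,  2.06,  0.76,  1.22,  0.3 ]), '')
[-0.0025, 0.0223, -0.0088, 1.2, 4.3, -2.9] (array([-0.77, -0.35,  2.05,  0.86,  1.26,  0.14]), '')
[-0.0029, 0.0219, -0.0095, 1.2, 4.4, -3.0] (array([-0.83, -0.3 ,  2.03,  0.95,  1.3 , -0.  ]), '')
```

send_rows(
  steps=[
    [0.0064,0.0227,-0.0045,1.2,4.3,-3.0],
    [0.0056,0.023,-0.0046,1.2,4.3,-2.9],
    [0.0048,0.0231,-0.0046,1.2,4.4,-3.0],
    [0.0039,0.0233,-0.0048,1.2,4.3,-3.0],
    [0.003,0.0233,-0.0051,1.1,4.3,-2.9],
    [0.0023,0.0234,-0.0053,1.2,4.3,-3.0],
    [0.0014,0.0234,-0.0056,1.2,4.3,-2.9],
    [0.0007,0.0233,-0.006,1.2,4.4,-3.0],
  ],
)

```text
time: 7.78
tool_pos: [0.5485, -0.0363, 0.2674]
tool_rot: [-0.075, 0.968, 0.09, 0.224]
contact_force: [0.6, -0.8, -0.7]
gripper_width: 0.266
```

send_rows(
  steps=[
    [0,0.0231,-0.0065,1.2,4.3,-3.0],
    [-0.0007,0.0231,-0.007,1.2,4.3,-2.9],
    [-0.0014,0.0228,-0.0076,1.2,4.3,-3.0],
    [-0.0019,0.0225,-0.0082,1.2,4.3,-3.0],
    [-0.0025,0.0223,-0.0088,1.2,4.3,-2.9],
    [-0.0029,0.0219,-0.0095,1.2,4.4,-3.0],
    [0,0,0,0,0,0],
    [0,0,0,0,0,0],
  ],
)

```text
time: 8.78
tool_pos: [0.561, -0.1778, 0.2885]
tool_rot: [-0.118, 0.862, 0.231, 0.436]
contact_force: [-0.8, -0.2, -1.2]
gripper_width: 0.265
```

```bash
python3 log.py; python3 look.py m1
```

```text
8.775 [-0.8304 -0.298   2.0287  0.9547  1.3036 -0.0019] [ 0.561  -0.1778  0.2885] [-0.1176  0.8619  0.2309  0.4359]
```

View pics/m1.png

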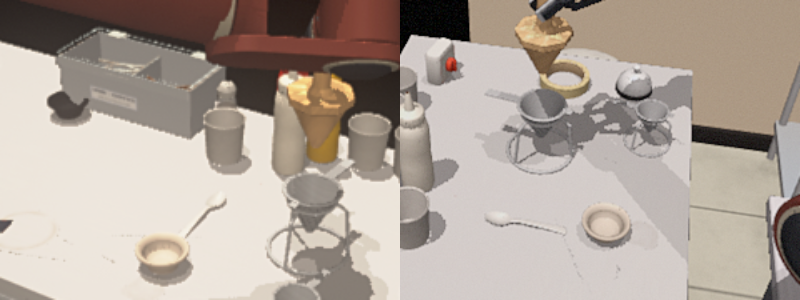

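```bash
cat > ov.py <<'E'
from h import *
import sys
def Tax(o,a):
    a=np.array(a,float);a/=np.linalg.norm(a);ax=np.cross([0,1,0],a);ax/=np.linalg.norm(ax)
    M=np.eye(4);M[:3,:3]=np.c_[ax,np.cross(a,ax),a];M[:3,3]=o;return M
def overlay(n,M,boxes,out,f=5,mouth=None):
    ts=[]
    for c,(x,y,w,h) in zip(("scene","side"),boxes):
        im=cv2.imread(f"pics/{n}_{c}.png");im=cv2.resize(im[y:y+h,x:x+w],None,fx=f,fy=f,interpolation=cv2.INTER_CUBIC)
        k=manip.get_calibration(c)
        if M is not None:
          for P in pestle_pts()[:2]:
            q=(proj(k,(M[:3,:3]@P.T).T+M[:3,3])-[x,y]+.5)*f
            cv2.polylines(im,[cv2.convexHull(q.astype(np.float32)).astype(np.int32)],True,(255,0,0),1)
        if mouth is not None:
          t=np.linspace(0,6.28,60)
          for r in(.04,.0365):
            q=(proj(k,np.c_[mouth[0]+r*np.cos(t),mouth[1]+r*np.sin(t),0*t+.107])-[x,y]+.5)*f
            cv2.polylines(im,[q.astype(np.int32)],True,(0,0,255),1)
        ts.append(im)
    cv2.imwrite(out,np.hstack(ts))
E
python3 - <<'E'
from ov import *
from ik import Q
z=np.load("pics/m1.npz");gp=z['x']-.021*Q(z['q']).as_matrix()[:,2];print(gp)
overlay("m1",Tax(gp-[0,0,.052],[0,0,1]),[(325,155,75,115),(295,125,85,115)],"pics/o1.png",5,[.5458,-.1871])
E
```

```text
[ 0.54639585 -0.18630308  0.30089833]
```

View pics/o1.png

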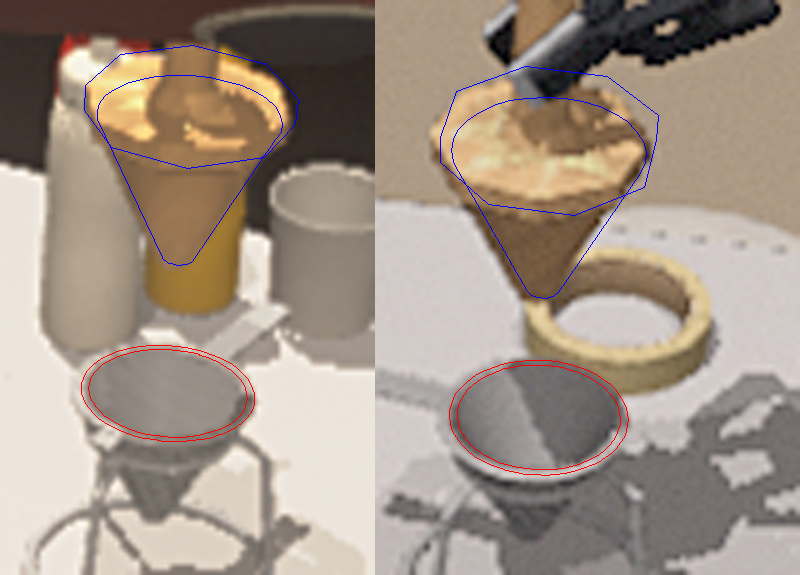

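The model overlay is close, with about 1–2 px of offset. I'll lower 45 mm, which keeps the tip above the rim and gives a cleaner background, and then fit it properly.

send_rows(
  steps=[
    [-0.0181,0,0.0134,0,0,0],
    [-0.0181,0,0.0134,0,0,0],
    [0,0,0,0,0,0],
    [0,0,0,0,0,0],
  ],
)

```text
time: 9.38
tool_pos: [0.5618, -0.178, 0.245]
tool_rot: [-0.117, 0.861, 0.232, 0.437]
contact_force: [0.1, -0.2, 0.1]
gripper_width: 0.265
```

```bash
python3 log.py; python3 look.py m2; python3 - <<'E'
from ov import *
from ik import Q
z=np.load("pics/m2.npz");gp=z['x']-.021*Q(z['q']).as_matrix()[:,2];print(gp)
overlay("m2",Tax(gp-[0,0,.052],[0,0,1]),[(325,175,75,95),(295,140,85,95)],"pics/o2.png",5,[.5458,-.1871])
E
```

```text
9.375 [-0.8298 -0.2525  2.0682  0.9775  1.2536 -0.0775] [ 0.5618 -0.178   0.245 ] [-0.1168  0.8613  0.2316  0.4369]
[ 0.5471438  -0.18644602  0.25737916]
```

View pics/o2.png

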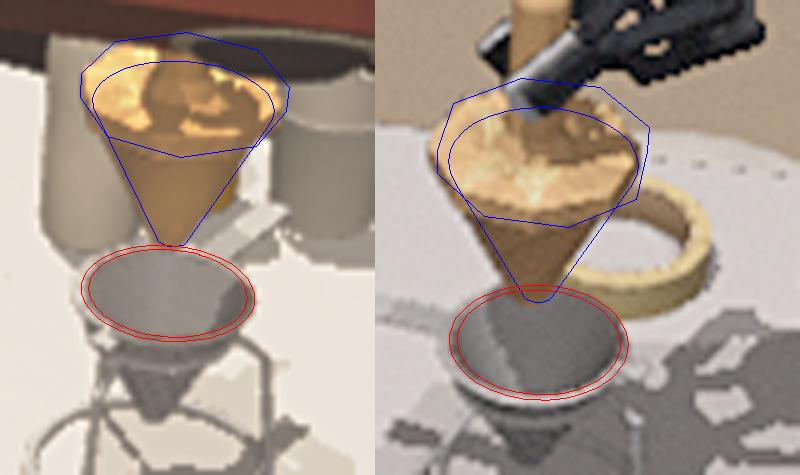

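```bash
cat > fitp.py <<'E'
from ov import *
from ik import Q
def Tyaw(o,a,yaw):
    a=np.array(a,float);a/=np.linalg.norm(a);ax=np.array([np.cos(yaw),np.sin(yaw),0]);ax-=a*(a@ax);ax/=np.linalg.norm(ax)
    M=np.eye(4);M[:3,:3]=np.c_[ax,np.cross(a,ax),a];M[:3,3]=o;return M
def seg(n,M0,out,clip=None,sat=85):
    S=[];t=[]
    for c in("scene","side"):
        k=manip.get_calibration(c);im=cv2.imread(f"pics/{n}_{c}.png")
        m0=(mask(k,M0)>.5).astype(np.uint8)
        roi=cv2.dilate(m0,np.ones((13,13)))
        gc=np.where(roi>0,cv2.GC_PR_BGD,cv2.GC_BGD).astype(np.uint8)
        gc[cv2.dilate(m0,np.ones((3,3)))>0]=cv2.GC_PR_FGD
        gc[cv2.erode(m0,np.ones((9,9)))>0]=cv2.GC_FGD
        cv2.grabCut(im,gc,None,np.zeros((1,65)),np.zeros((1,65)),4,cv2.GC_INIT_WITH_MASK)
        s=((gc==1)|(gc==3))
        # limit to collar and below: rows below projected collar-top centre
        v=proj(k,[M0[:3,3]+.012*M0[:3,2]])[0][1]
        S.append((k,s.astype(float),v))
        e=im.copy();cn,_=cv2.findContours(s.astype(np.uint8),0,2);cv2.drawContours(e,cn,-1,(0,255,0),1)
        u=proj(k,[M0[:3,3]])[0].astype(int);t.append(cv2.resize(e[u[1]-40:u[1]+50,u[0]-45:u[0]+45],None,fx=4.4,fy=4.4,interpolation=cv2.INTER_NEAREST))
    cv2.imwrite(out,np.hstack(t));return S
E
python3 - <<'E'
from fitp import *
z=np.load("pics/m2.npz");gp=z['x']-.021*Q(z['q']).as_matrix()[:,2]
M=Tyaw(gp-[0,0,.052],[0,0,1],np.radians(30))
seg("m2",M,"pics/s2.png")
overlay("m2",M,[(325,175,75,95),(295,140,85,95)],"pics/o2.png",5)
E
```

```text
(no output)
```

View pics/s2.png

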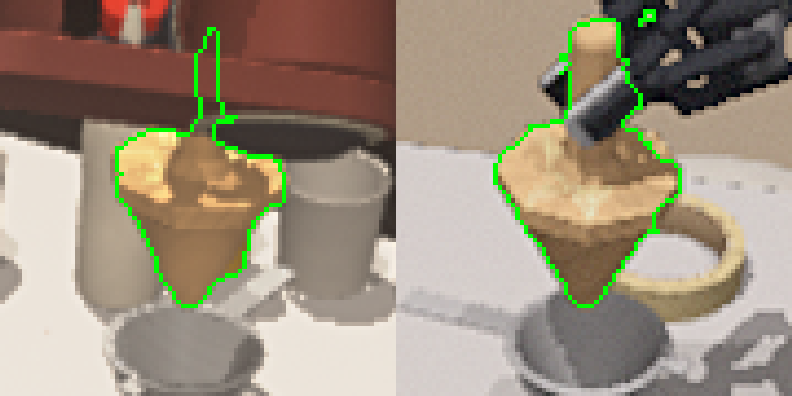

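View pics/o2.png

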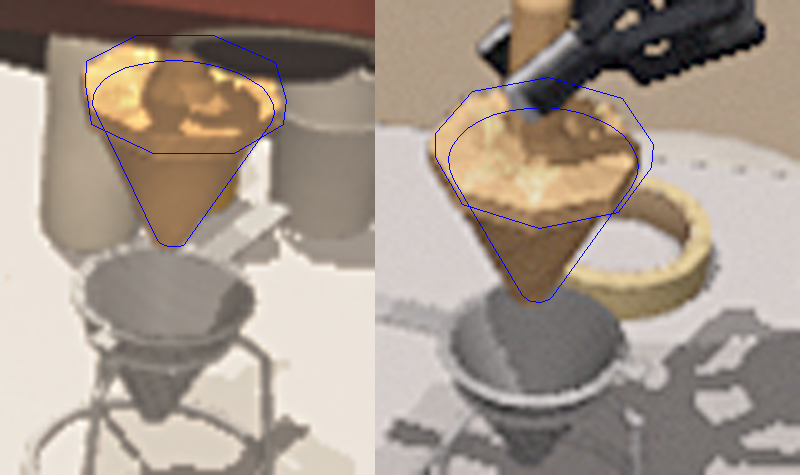

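```bash
cat > fit2.py <<'E'
from fitp import *
def fit(n,psi=np.radians(30),ign=None,pr=True,upper=False):
    z=np.load(f"pics/{n}.npz");gp=z['x']-.021*Q(z['q']).as_matrix()[:,2]
    M0=Tyaw(gp-[0,0,.052],[0,0,1],psi);S=seg(n,M0,f"pics/{n}_seg.png")
    W=[]
    for i,(k,s,v) in enumerate(S):
        w=np.zeros_like(s);w[int(v)+1:]=1
        if ign is not None and ign[i] is not None:
            x0,y0,x1,y1=ign[i];w[y0:y1,x0:x1]=0
        W.append(w)
    def MM(p): return Tyaw(M0[:3,3]+p[:3]*1e-3,[p[3]*1e-2,p[4]*1e-2,1],psi)
    def cost(p): return sum((w*np.abs(mask(k,MM(p))-s)).sum() for (k,s,v),w in zip(S,W))+.05*(p[3:]**2).sum()
    b=None
    for s0 in (np.zeros(5),np.array([2,0,-1,0,0.]),np.array([0,2,0,2,-2.])):
        r=minimize(cost,s0,method="Nelder-Mead",options=dict(initial_simplex=s0+np.r_[np.zeros((1,5)),np.diag([3,3,3,4,4])],maxiter=250,xatol=.05))
        if b is None or r.fun<b.fun:b=r
        if pr:print(np.round(r.x,2),round(r.fun,1))
    M=MM(b.x);print("gp",gp,"origin",M[:3,3],"tip",M[:3,3]-.07*M[:3,2],"axis",M[:3,2]);return M
E
python3 - <<'E'
from fit2 import *
# sieve
obs=np.array([339.7,375.7,224.5,244,310,344,197,219.5])
cs=[manip.get_calibration(c) for c in("scene","side")];t=np.linspace(0,2*np.pi,361)
def ext(p):
    o=[]
    for c in cs:
        q=proj(c,np.c_[p[0]+p[2]*np.cos(t),p[1]+p[2]*np.sin(t),0*t+.107]);o+=[q[:,0].min(),q[:,0].max(),q[:,1].min(),q[:,1].max()]
    return np.array(o)
s=least_squares(lambda p:ext(p)-obs,[.546,-.187,.04]);print(s.x,np.round(s.fun,1))
# fit; ignore yellow bottle in scene
k=cs[0]
z=np.load("pics/m2.npz");gp=z['x']-.021*Q(z['q']).as_matrix()[:,2]
u=proj(k,[gp-[0,0,.052]])[0].astype(int);x0,y0=u[0]-45,u[1]-40
ign=[(x0+50,y0+44,x0+66,y0+68),None]
M=fit("m2",ign=ign);overlay("m2",M,[(325,175,75,95),(295,140,85,95)],"pics/o2b.png",5,s.x)
E
```

```text
[ 0.5451333  -0.1867614   0.03970593] [ 0.9 -0.6 -0.8 -1.1 -0.2  1.3 -0.2  0.1]
[ 2.97  2.84 -1.14  1.1  -1.72] 94.0
[ 3.12  2.28 -1.54  0.37 -0.22] 90.9
[ 2.99  2.63 -2.07  0.79  1.19] 88.6
gp [ 0.5471438  -0.18644602  0.25737916] origin [ 0.55013222 -0.18381351  0.20330839] tip [ 0.54957967 -0.1846433   0.13331548] axis [0.00789357 0.0118541  0.99989858]
```

View pics/o2b.png

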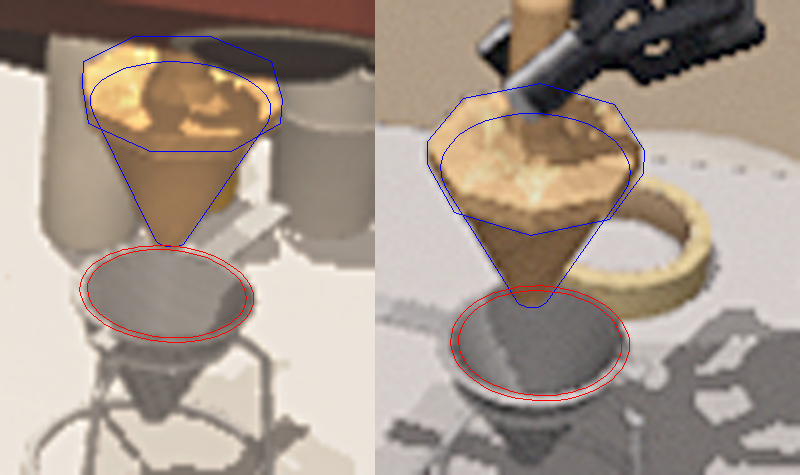

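```bash
python3 - <<'E'
from plan import *
x,r,j=cur()
rows(x,r,x+np.array([-.0035,-.002,-.070]),pose(np.radians(30),np.radians(53.5)),n=4,j=j)
E
```

```text
[-0.0147, -0.0001, 0.0095, 0.0, -0.1, 0.0] (array([-0.83, -0.23,  2.08,  0.99,  1.24, -0.11]), '')
[-0.0147, -0.0, 0.0096, 0.0, -0.0, 0.1] (array([-0.83, -0.21,  2.09,  1.  ,  1.22, -0.14]), '')
[-0.0147, -0.0001, 0.0095, 0.0, -0.1, 0.0] (array([-0.84, -0.19,  2.11,  1.  ,  1.2 , -0.17]), '')
[-0.0147, 0.0, 0.0096, 0.1, -0.1, 0.1] (array([-0.84, -0.16,  2.12,  1.01,  1.18, -0.2 ]), '')
```

send_rows(
  steps=[
    [-0.0147,0,0.0095,0,0,0],
    [-0.0147,0,0.0096,0,0,0],
    [-0.0147,0,0.0095,0,0,0],
    [-0.0147,0,0.0096,0,0,0],
    [0,0,0,0,0,0],
    [0,0,0,0,0,0],
  ],
)

```text
time: 10.22
tool_pos: [0.5585, -0.1806, 0.1752]
tool_rot: [-0.117, 0.861, 0.231, 0.437]
contact_force: [0.4, 0.3, -0.9]
gripper_width: 0.262
```

```bash
python3 log.py; python3 look.py m3; python3 - <<'E'
from fitp import *
print(manip.state()['contact_force'])
z=np.load("pics/m3.npz");gp=z['x']-.021*Q(z['q']).as_matrix()[:,2]
M=Tyaw(gp-[0,0,.052]+[.003,.0026,-.0015],[0,0,1],np.radians(30));print(M[:3,3])
overlay("m3",M,[(325,190,75,95),(295,165,85,95)],"pics/o3.png",5,[.5455,-.1868])
E
```

```text
10.225 [-0.8389 -0.16    2.1175  1.0207  1.1834 -0.2095] [ 0.5585 -0.1806  0.1752] [-0.1165  0.8613  0.2314  0.4371]
[ 0.88751695  1.05439767 -0.82417904]
[ 0.54686953 -0.18646323  0.13409196]
```

View pics/o3.png

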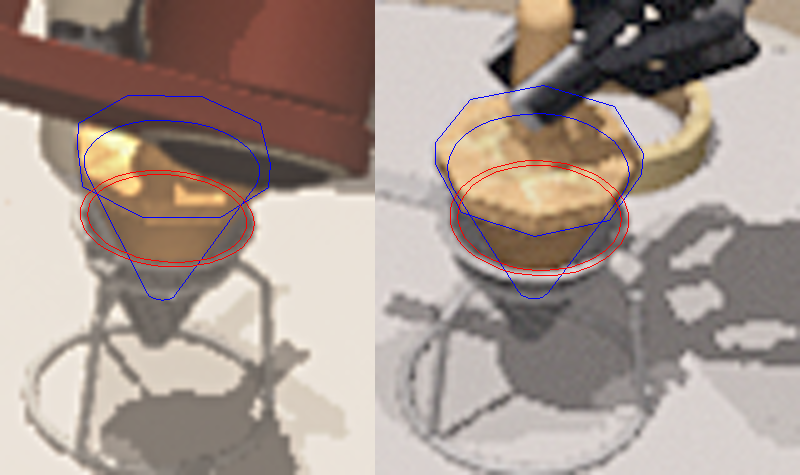

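It's centred by eye in both views. I'll now lower slowly and watch the force.

send_rows(
  steps=[
    [-0.0032,0,0.0024,0,0,0],
    [-0.0032,0,0.0024,0,0,0],
    [-0.0032,0,0.0024,0,0,0],
    [0,0,0,0,0,0],
    [0,0,0,0,0,0],
  ],
)

```text
time: 10.95
tool_pos: [0.5584, -0.1804, 0.1629]
tool_rot: [-0.117, 0.861, 0.231, 0.437]
contact_force: [-0.4, -0.0, -1.9]
gripper_width: 0.266
```

send_rows(
  steps=[
    [-0.0016,0,0.0012,0,0,0],
    [-0.0016,0,0.0012,0,0,0],
    [0,0,0,0,0,0],
  ],
)

```text
time: 11.32
tool_pos: [0.559, -0.1798, 0.1601]
tool_rot: [-0.117, 0.861, 0.232, 0.438]
contact_force: [0.0, 4.6, 5.1]
gripper_width: 0.26
```

Contact, with 4.6 N pushing toward +y, so the cone is on the −y wall. I'll shift +y by 2 mm and then go on down.

send_rows(
  steps=[
    [0.0006,-0.0017,0.0008,0,0,0],
    [0,0,0,0,0,0],
  ],
)

```text
time: 11.58
tool_pos: [0.5587, -0.1788, 0.159]
tool_rot: [-0.116, 0.861, 0.231, 0.437]
contact_force: [1.7, 1.2, 1.1]
gripper_width: 0.263
```

send_rows(
  steps=[
    [-0.0016,0,0.0012,0,0,0],
    [0,0,0,0,0,0],
  ],
)

```text
time: 11.82
tool_pos: [0.5591, -0.1786, 0.1586]
tool_rot: [-0.117, 0.861, 0.232, 0.438]
contact_force: [-1.9, 1.9, 7.5]
gripper_width: 0.266
```

```bash
python3 log.py; python3 look.py m4; python3 - <<'E'
from fitp import *
s=manip.state();print(s['contact_force'],s['ft_torque'])
M=Tyaw([.546,-.186,.115],[0,0,1],np.radians(30))
overlay("m4",M,[(325,190,75,95),(295,165,85,95)],"pics/o4.png",5,[.546,-.186])
cv2.imwrite("pics/w4.png",manip.grab_frame("wrist"))
E
```

```text
11.825 [-0.8358 -0.1344  2.1274  1.0361  1.1632 -0.2429] [ 0.5591 -0.1786  0.1586] [-0.1165  0.8607  0.2318  0.438 ]
[-2.39379888  1.83045397  7.59057327] [ 0.44730918 -0.30121007  0.27924995]
```

View pics/o4.png

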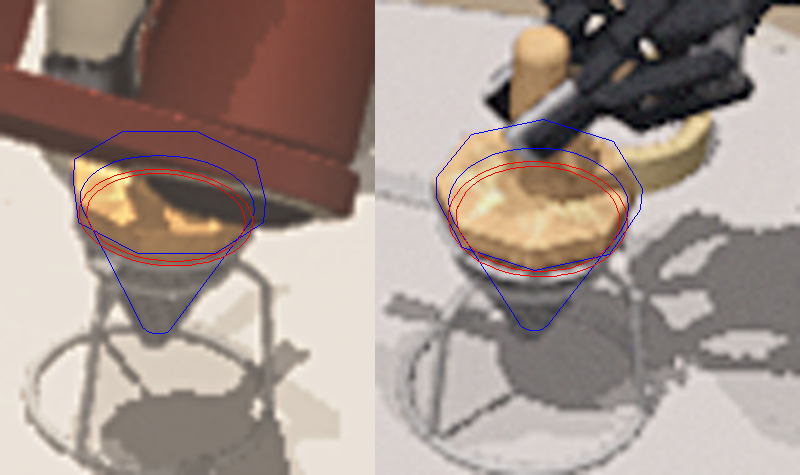

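View pics/w4.png

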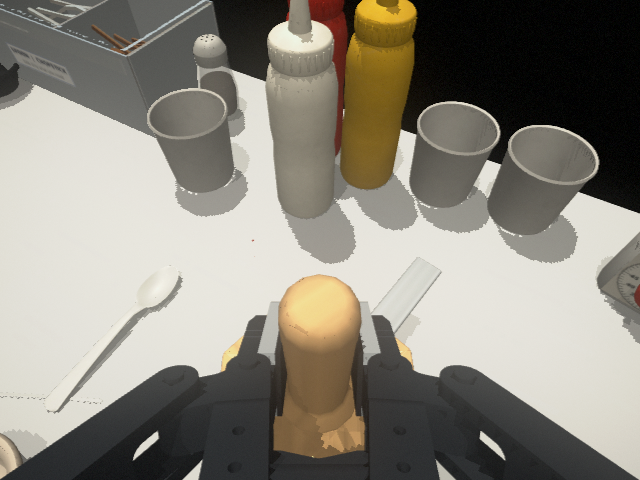

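The collar is within about 1 px of the fully home model in both views, with 7.5 N of vertical support. I'll release.

send_rows(
  steps=[
    [0,0,0,0,0,0],
    [0,0,0,0,0,0],
    [0,0,0,0,0,0],
    [0,0,0,0,0,0],
  ],
  grip=0.55,
)

```text
time: 12.48
tool_pos: [0.5583, -0.1783, 0.1565]
tool_rot: [-0.117, 0.862, 0.231, 0.437]
contact_force: [-1.0, 0.0, 0.1]
gripper_width: 0.552
```

```bash
python3 log.py; python3 look.py m5; python3 - <<'E'
from fitp import *
s=manip.state();print(s['contact_force'],s['ft_torque'])
M=Tyaw([.546,-.186,.115],[0,0,1],np.radians(30))
overlay("m5",M,[(325,190,75,95),(295,165,85,95)],"pics/o5.png",5,[.546,-.186])
cv2.imwrite("pics/w5.png",manip.grab_frame("wrist"))
E
```

```text
12.475 [-0.8356 -0.1333  2.1294  1.0342  1.1611 -0.2428] [ 0.5583 -0.1783  0.1565] [-0.1167  0.8615  0.2314  0.4366]
[0.28473152 1.43542667 0.08929457] [-0.24967403  0.3054647  -0.03502545]
```

View pics/o5.png

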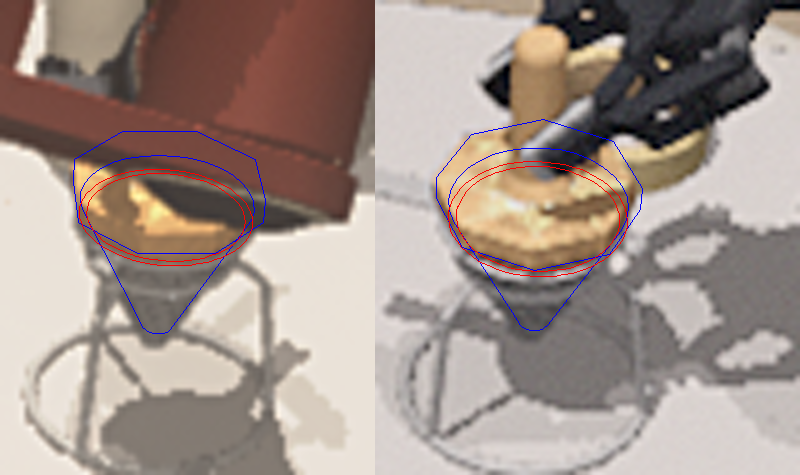

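View pics/w5.png

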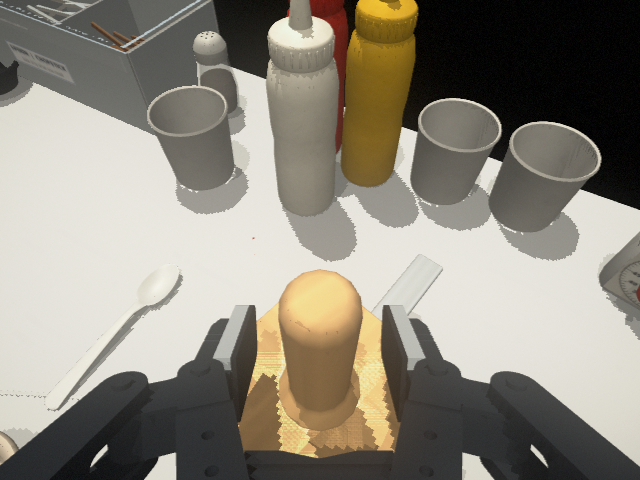

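The pestle is seated upright and free between the pads. I'll back off along the tool axis and then go up.

```bash
python3 - <<'E'
from plan import *
x,r,j=cur();zz=r.as_matrix()[:,2]
x,r,j=rows(x,r,x-.09*zz,r,n=4,j=j);x,r,j=rows(x,r,x+[0,0,.12],r,n=4,j=j)
E
```

```text
[0.0, 0.0, -0.0225, 0.0, 0.0, 0.0] (array([-0.87, -0.17,  2.14,  1.02,  1.21, -0.23]), '')
[0.0, 0.0, -0.0225, 0.0, 0.0, 0.0] (array([-0.91, -0.21,  2.14,  1.  ,  1.26, -0.23]), '')
[-0.0, -0.0, -0.0225, 0.0, 0.0, 0.0] (array([-0.96, -0.24,  2.15,  0.98,  1.3 , -0.22]), '')
[-0.0, -0.0, -0.0225, 0.0, 0.0, 0.0] (array([-1.  , -0.27,  2.15,  0.97,  1.35, -0.22]), '')
[0.0242, 0.0, -0.0177, 0.0, 0.0, 0.0] (array([-1.  , -0.31,  2.13,  0.96,  1.39, -0.17]), '')
[0.0242, 0.0001, -0.0178, 0.0, 0.0, 0.0] (array([-1.  , -0.35,  2.1 ,  0.95,  1.42, -0.12]), '')
[0.0242, 0.0, -0.0177, 0.0, 0.0, 0.0] (array([-1.  , -0.37,  2.07,  0.95,  1.46, -0.07]), '')
[0.0242, 0.0001, -0.0178, 0.0, 0.0, 0.0] (array([-1.  , -0.4 ,  2.03,  0.94,  1.49, -0.03]), '')
```

send_rows(
  steps=[
    [0,0,-0.0225,0,0,0],
    [0,0,-0.0225,0,0,0],
    [0,0,-0.0225,0,0,0],
    [0,0,-0.0225,0,0,0],
    [0.024,0,-0.0178,0,0,0],
    [0.024,0,-0.0178,0,0,0],
    [0.024,0,-0.0178,0,0,0],
    [0.024,0,-0.0178,0,0,0],
  ],
)

```text
time: 13.62
tool_pos: [0.4948, -0.2147, 0.3305]
tool_rot: [-0.117, 0.861, 0.231, 0.437]
contact_force: [0.1, 0.4, 0.4]
gripper_width: 0.549
```

send_rows(
  steps=[
    [0,0,0,0,0,0],
    [0,0,0,0,0,0],
    [0,0,0,0,0,0],
  ],
)

```text
time: 14.0
tool_pos: [0.4946, -0.2144, 0.3277]
tool_rot: [-0.118, 0.862, 0.231, 0.436]
contact_force: [-0.3, -0.7, 0.2]
gripper_width: 0.544
```

```bash
python3 log.py; python3 look.py m6; python3 - <<'E'
from fitp import *
M=Tyaw([.546,-.186,.115],[0,0,1],np.radians(30))
overlay("m6",M,[(325,170,75,115),(295,155,85,115)],"pics/o6.png",5,[.546,-.186])
t=[]
for n in("scene","side"):
    a,b=cv2.imread(f"pics/{n}0.png"),cv2.imread(f"pics/m6_{n}.png")
    t.append(cv2.resize(b,(400,300)))
cv2.imwrite("pics/full6.png",np.hstack(t))
E
```

```text
14.0 [-0.9976 -0.3946  2.0363  0.9407  1.4906 -0.0271] [ 0.4946 -0.2144  0.3277] [-0.1178  0.8617  0.2309  0.4363]
```

View pics/o6.png

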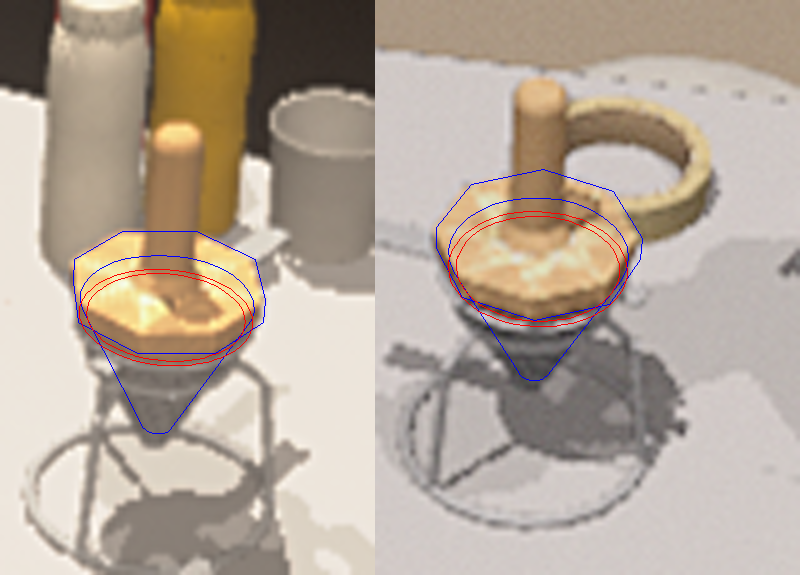

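View pics/full6.png

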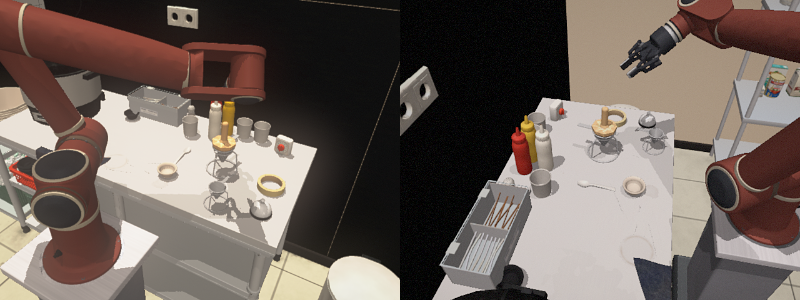

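```bash
python3 - <<'E'
from fitp import *
cs,cd=[manip.get_calibration(n) for n in("scene","side")]
for c in(cs,cd):
    # silhouette of handle top for home pose: predicted extents
    q=proj(c,pestle_pts()[3]+[.546,-.186,.115]);print(q[:,0].min(),q[:,0].max(),q[:,1].min())
print("obs scene x",325+148/5,325+203/5,"top",170+122/5,"side x",295+(513-375)/5,295+(568-375)/5,"top",155+76/5)
E
```

```text
353.27722496993965 366.21876603585207 193.08330456575374
322.0883379981654 334.3679800714596 168.97186431797792
obs scene x 354.6 365.6 top 194.4 side x 322.6 333.6 top 170.2
```

The handle silhouette matches the fully home, vertical pose to within about 1 px in both views, and the bystanders look unmoved. Handing in.

```bash
python3 -c "
from plant import manip
print(manip.job_done())"
```

```text
the job is handed in; nothing more can be done
None
```

The pestle is standing cone down, handle up in the larger sieve, released, and the job was handed in at about 14 s of the 45 s. No verdict is reported, so this rests on my own checks.

**What I did:** I found the pestle and sieve with the two fixed cameras, gripped the handle and lifted it. I turned the pestle upright over the sieve and lowered it in while watching the force. It touched the −y wall once at about 5 N, so I shifted 2 mm in +y and lowered on until about 7.5 N of mostly vertical support built up. Then I let go and backed away.

**Last checks:**
- **Seating:** the collar and handle outline match the fully home, upright pose to about 1.4 px (about 2–3 mm) in both fixed views. What is left is a uniform reading about 2.5 mm low, the same as in my first measurement of the sieve mouth. It comes from the cameras or the way I picked the edges, so I don't think the pestle is off its seat.
- **Robot clear:** the gripper is well away from everything and the contact force is near zero.
- **Bystanders:** the bowl, teaspoon, cup and tape roll look unmoved. I judged this by eye and did not measure it.

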